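# Take the inside depth of a silver beaker with the bridge depth gauge

## Robot

A 7-joint arm with a two-finger parallel gripper is mounted at the origin on the work surface. World frame = base frame: x ahead of the robot, y to its left, z up, the work surface at z = 0. Lengths are in m, angles in rad, forces in N, time in s.
With the tool pointing down it reaches from about 0.4 to 0.875 m from the base axis. Payload 19.3 kg.
Tool frame: the origin (TCP) lies midway between the tips of the shut fingers; the grasp point (between the pads) lies 19 mm behind it (tcp_to_grasp is the z of the grasp point in the tool frame, in m); z points along the fingers, y is the line along which they close (so a half turn about z gives the same grasp; the last joint's range is limited). The gripper opens to 85 mm and grips with 20 to 120 N. Pads are 22 mm wide; open, the fingers measure 114 mm over their backs; the gripper's body (76 mm by 85 mm) begins 54 mm behind the grasp point. The pads swing forward as they close: fully open they stand 13 mm farther back than shut.
Start: joints at [-1.211, 0.521, -0.036, 1.599, 0.021, 1.021, -0.113], TCP at [0.26, 0.568, 0.231] pointing down, gripper open.
Joint ranges: [-2.91, 2.91], [-0.3, 2.13], [-1.5, 1.42], [0.17, 2.43], [-1.26, 4.41], [0.16, 1.93], [-2.52, 2.52]. Speed limits (rad/s): [1.89, 1.89, 2.39, 2.39, 3.01, 3.01, 3.01].

## Interface

Orientations are given as [roll, pitch, yaw] about the fixed x, y, z axes, in that order (R = Rz(yaw) Ry(pitch) Rx(roll)).
In Python, from workcell import * gives the robot as it stands.
- The arm moves only by the tool send_rows, never from a script. Its argument "increments" is a list of rows, each a list of 3 entries, a list of its own where there are three numbers: the shift along the tool's x, y, z in mm, then the turn, a rotation vector about the tool's x, y, z in degrees, then the gripper's target within -1 to 1 (fully open at 1, half-way at 0, shut at -1). In form: [[[x, y, z], [wx, wy, wz], grip], ...]. A call has 1 to 10 rows; each row is the pose to reach, as a shift and turn from the pose commanded when the call began, along the tool's axes at that moment; what a row does not reach only later rows make up. A row lasts 1/10 s, in which the tool goes at most 50 mm and 8.59 degrees, less where a joint would pass 70% of its speed; a pose out of reach is approached as far as the arm can. A call with a gripper value outside its range is refused whole. The fingers move at their own pace and stop on an object; "newtons" is the grip in N (left out, the last holds). Time passes only in rows, so rows that repeat a pose let the fingers close. It gives the time, the measured TCP pose, the force, the opening and the grip force at its end, in the units of the state.
- observe(): the state, without advancing time (a new reading comes with each control period).
- grab_frame(name): name is "side" or "top"; returns the picture (384x512x3 uint8, blue, green, red); there is no depth.
- camera_params(name): a dict with "fovy" (degrees; the focal length in pixels is half the picture's height over the tangent of half this angle, whatever the lens; pixels are square), "cx", "cy" (the principal point, pixels), "distortion" ([k1, k2, p1, p2, k3] as OpenCV has them; the pictures are not rectified), "extrinsics" (4x4, takes a point from world to camera coordinates). Camera axes: x right, y down, z forward; pixel columns grow to the right and rows downward; lengths in m; the calibration is good to about 2 mm. A picture is of the moment at which its call begins. camera_params takes no time and is no camera call.
- job_done(): hands the job in; it is judged then, once.
The state is a dict: "clock": time; "qpos": joint angles; "qd": joint speeds; "joint_efforts": joint torques, N m; "position": TCP position; "tool_rot": TCP orientation; "force": force on the tool from outside, world axes, zero at the start; "moment": the same for the moment, N m; "grip_width": finger opening in m; "finger_force": force on a finger pad.
Only numpy, scipy, OpenCV 4.12 (cv2) and the standard library are available. Lean on these libraries where they do the work, as an engineer would, in place of code of your own. Each camera call takes 0.05 s, during which the arm holds its last target. There are 200 camera calls.

## Task

Slide the bridge gauge's probe over the woven-pattern silver beaker (not the mug), lower it until its foot rests lightly on the beaker's inside bottom, and there, still holding it down, turn the knob clockwise to its stop so that the probe stays locked at that depth when you let go. The silver is thin, so do not press hard, and leave everything else on the bench where it stands.

Things in the scene. Friction and masses are not known exactly. Their poses are not given: they have to be found in the camera images.
- knob (a point): Centre of the knob on top of the probe, the only part to hold: dark steel bar 40 mm long (own x), 14 mm thick (own y), 44 mm high (z up); grip it across the 14 mm from above. It turns with the lock, slides with the carriage, sinks with the probe: 306 mm above the bench raised, 214 mm lowest. The carriage's flat top is 167 mm above the bench; nothing near is higher but the posts' 176 mm
- lock (a joint): Turn of the knob, rad: starts at 0 to 0.2 (free), turns clockwise seen from above to a stop at 1.35. From about 0.85 it clamps the probe's up-and-down slide, with some 0.2 Nm of torque; fully locked is over 1.15. It stays where it is left
- quill (a joint): How far the probe is lowered, m: 0 raised, to 0.092. A return spring pushes it up with about 3 N raised to 5 N lowered, so it rises again if it is let go unlocked
- carriage (a joint): Place of the probe's carriage along the rail, m: -0.11 to 0.11, 0 at mid-rail, growing along the gauge's own y axis; it starts within 0.02 of 0 and slides with about 2 N of friction
- gauge: The bridge gauge, fixed: marble slab 200 x 420 x 20 mm, two posts and a steel beam (along its own y, 60 mm on the -x side of the probe line, top 160 mm above the bench) on which the probe's carriage slides. Origin: centre of the slab's underside, z up; the probe moves along the line x = 0 of this frame
- foot: The probe's foot, a steel button 12 mm wide on the lower end of the 10 mm rod; origin at the centre of its underside, straight under the knob, 115 mm above the bench when raised. It is sprung: it gives way about 0.4 mm per N, up to 8 mm
- beaker: The beaker to measure: loose silver cylinder with woven pattern, no handle, 74 mm across, 80 mm high, inside width 66 mm, on the slab near one end of the rail (75 to 95 mm from mid-rail, either side, within 6 mm of the probe line). Origin: centre of its underside, z up. Its flat inside bottom is at an unknown height, 8 to 38 mm over the underside. Over 15 N dents it; 1 to 12 N is right
- mug: Bystander: silver mug with a handle, 72 mm across, 75 mm high, standing at the other end of the rail. Origin: centre of its underside
- collar: Bystander: loose brass collar, 28 mm across, 16 mm high, on the slab. Origin: centre of its underside
- hammer: Bystander: hammer lying on the bench beyond the gauge
- graver: Bystander: hand tool lying on the bench beyond the gauge
- tin: Bystander: steel tin, 66 mm across, 60 mm high, left of the gauge
- stake: Bystander: small steel stake, 56 mm across, 76 mm high, right of the gauge
There are look-alikes about, which are no part of the job. What is shaped like the beaker but orange or purple is not meant.

How it is judged:
By the outcome, as a careful person would: the job done as asked, in the order asked, and still so for the second after the job is handed in, with the robot touching nothing.
It also fails if it takes over 61 s, if anything falls off the work surface, if the arm or the gripper's body presses on something with over 40 N, if the wrist force passes 120 N, or if a joint passes its speed limit or range.

## Working session

There is one attempt and no reset: what is moved stays moved. The work goes in short steps, Python scripts to look and compute and a tool call to move; the robot and the scene stay as the last step left them, time stands still between calls to the robot, and variables do not carry over. Pictures are saved under pics/ and viewed, at most 10 in all, crops included, and the job is handed in when it is done.

Besides the shell and the picture viewer there is one more tool, called by a JSON object that holds its "method" and its "body", one argument or row to a line. send_rows: Moves the arm, as the interface text tells. Its arguments: {"type":"object","properties":{"increments":{"type":"array"},"newtons":{"type":"number"}},"required":["increments"]}

```bash
mkdir -p pics
python3 - <<'E'
from workcell import *
import cv2
for n in("side","top"):
    cv2.imwrite(f"pics/{n}0.png",grab_frame(n)); p=camera_params(n); print(n,p)
s=observe();print(s)
E
```

```text
side {'fovy': 54.03426518646117, 'cx': 255.17220019546662, 'cy': 196.18465000487245, 'distortion': array([-0.03554684,  0.        ,  0.        ,  0.        ,  0.        ]), 'extrinsics': array([[ 0.85036526, -0.52606187,  0.01174053, -0.4820055 ],
       [-0.23788591, -0.40424683, -0.88317314,  0.3200123 ],
       [ 0.46934978,  0.74822685, -0.46890016,  0.9482958 ],
       [ 0.        ,  0.        ,  0.        ,  1.        ]])}
top {'fovy': 53.471135923940615, 'cx': 255.55098113583244, 'cy': 193.39962725683716, 'distortion': array([-0.03067091,  0.        ,  0.        ,  0.        ,  0.        ]), 'extrinsics': array([[-1.25698472e-02, -9.99911306e-01, -4.40223978e-03,
         1.01059805e-03],
       [-9.78474972e-01,  1.32070604e-02, -2.05942474e-01,
         5.97993635e-01],
       [ 2.05982348e-01,  1.71881603e-03, -9.78554198e-01,
         1.33466832e+00],
       [ 0.00000000e+00,  0.00000000e+00,  0.00000000e+00,
         1.00000000e+00]])}
{'clock': 0.1, 'qpos': array([-1.21119254,  0.52195462, -0.03634862,  1.59992288,  0.02119023,
        1.02110735, -0.1127992 ]), 'qd': array([ 5.95332299e-04, -1.51231301e-03, -5.40036059e-04, -2.30381674e-04,
       -4.12886910e-05, -5.46941322e-04, -3.57976334e-04]), 'joint_efforts': array([ 4.47217404e-03, -9.28491855e+01,  1.98429465e+00, -3.70535553e+01,
        1.81805470e-02,  5.39144356e-03,  5.73735150e-06]), 'position': array([0.26032735, 0.56788163, 0.23079299]), 'tool_rot': array([-3.14058617e+00,  5.12039081e-05,  2.71179147e+00]), 'force': array([0.73958828, 0.45366763, 0.07265342]), 'moment': array([-0.00081878, -0.05068217, -0.01100406]), 'finger_force': 0.0, 'grip_width': 0.0853971493215076}
```

View pics/side0.png

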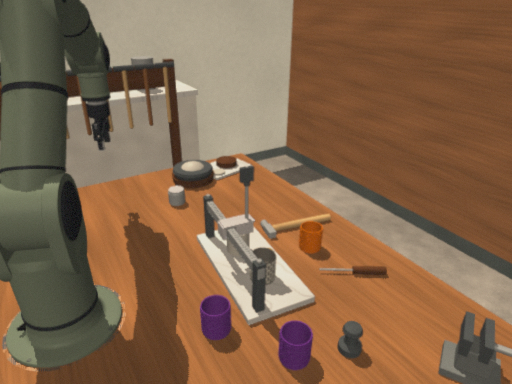

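View pics/top0.png

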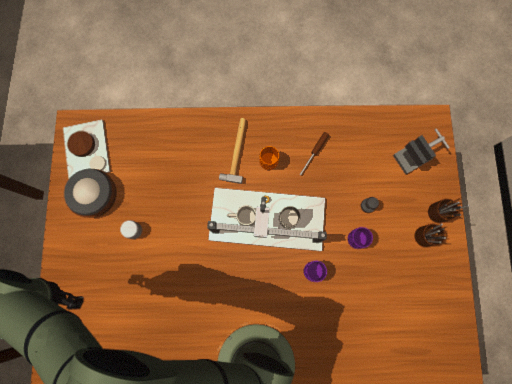

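Silver candidates in the top view: left one at (245,215), which seems to have a handle (mug), and right one at (289,218) with no handle, which is woven in the side view at (263,262). The orange one at (270,158) and the purple ones at (360,238) and (315,271) are decoys. I'll confirm in enlarged crops.

Run:
```python
import cv2
a=cv2.imread("pics/top0.png")[180:258,202:334]; cv2.imwrite("pics/topc.png",cv2.resize(a,None,fx=6,fy=6,interpolation=cv2.INTER_CUBIC))
a=cv2.imread("pics/side0.png")[155:325,190:320]; cv2.imwrite("pics/sidec.png",cv2.resize(a,None,fx=3.5,fy=3.5,interpolation=cv2.INTER_CUBIC))
```

```text
(no output)
```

View pics/topc.png

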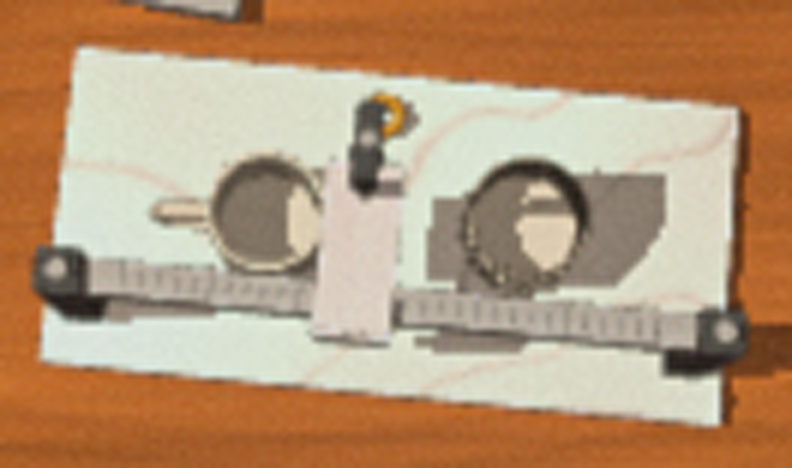

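View pics/sidec.png

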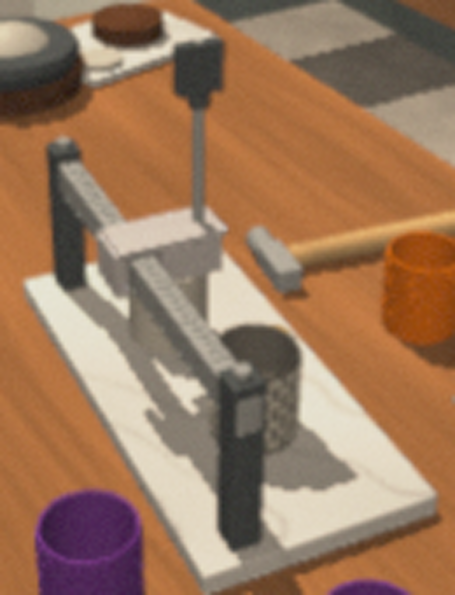

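The crops confirm it. The right-hand cup (crop 524,222) is woven with no handle, so it is the beaker; the left one (266,212) has a handle, so it is the mug. The knob is at side crop (199,72) and the carriage is in the middle. Now computing poses.

```bash
cat > h.py <<'E'
from workcell import *
import numpy as np, cv2
def K(p):
    f=192/np.tan(np.radians(p["fovy"]/2)); return np.array([[f,0,p["cx"]],[0,f,p["cy"]],[0,0,1]])
def ray(n,uv):
    p=camera_params(n); q=cv2.undistortPoints(np.array([[uv]],float),K(p),p["distortion"])[0,0]
    R,t=p["extrinsics"][:3,:3],p["extrinsics"][:3,3]; return -R.T@t, R.T@np.r_[q,1]
def atz(n,uv,z):
    c,d=ray(n,uv); return (c+d*(z-c[2])/d[2])
def tri(a,b):
    (c,d),(e,f)=ray("top",a),ray("side",b); s=np.linalg.lstsq(np.c_[d,-f],e-c,rcond=None)[0]
    A,B=c+d*s[0],e+f*s[1]; return (A+B)/2,np.linalg.norm(A-B)
def proj(n,X):
    p=camera_params(n);E=p["extrinsics"]
    return cv2.projectPoints(np.array(X,float).reshape(-1,3),cv2.Rodrigues(E[:3,:3])[0],E[:3,3],K(p),p["distortion"])[0][:,0]
T=lambda u,v:((u+.5)/6-.5+202,(v+.5)/6-.5+180)
S=lambda u,v:((u+.5)/3.5-.5+190,(v+.5)/3.5-.5+155)
E
python3 - <<'E'
from h import *
np.set_printoptions(precision=4,suppress=True)
c=[atz("top",T(*u),.02)[:2] for u in((78,48),(740,106),(722,420),(40,358))]
m=np.mean(c,0); yv=(c[0]-c[1]+c[3]-c[2])/2; print("slab",m,np.linalg.norm(c[0]-c[1]),np.linalg.norm(c[0]-c[3]),"yaw",np.arctan2(-yv[0],yv[1]))
a,b=[atz("top",T(*u),.176)[:2] for u in((57,265),(735,328))]
print("posts",a,b,(a+b)/2,np.linalg.norm(a-b),np.arctan2(-(a-b)[0],(a-b)[1]))
yaw=np.arctan2(-(a-b)[0],(a-b)[1]); yw=np.arctan2(-yv[0],yv[1]); R=np.array([[np.cos(yw),-np.sin(yw)],[np.sin(yw),np.cos(yw)]])
g=lambda p:R.T@(p[:2]-m)
for n,u,z in(("beaker",(524,222),.1),("mug",(266,212),.095),("carr BL",(313,340),.167),("carr BR",(390,343),.167),("carr TL",(328,162),.167),("carr TR",(402,168),.167),("knobtop",(374,110),.328)):
    p=atz("top",T(*u),z);print(n,p,g(p))
k=S(199,72);p=atz("side",k,.306);print("knob side",p,g(p))
for y in (-.01,0,.01): 
  X=np.r_[m+R@[0,y],.306];print(y,X,[(q-o+.5)*f-.5 for n,o,f in(("top",(202,180),6),("side",(190,155),3.5)) for q in proj(n,X)])
E
```

```text
slab [ 0.5123 -0.0493] 0.41869635983511133 0.19636791062213024 yaw -0.10312856910069604
posts [0.4734 0.1414] [ 0.4337 -0.2305] [ 0.4536 -0.0446] 0.3740553225723062 -0.10621788823121277
beaker [ 0.5051 -0.1232  0.1   ] [ 0.0004 -0.0743]
mug [0.5138 0.0282 0.095 ] [-0.0065  0.0772]
carr BL [0.4312 0.0008 0.167 ] [-0.0859  0.0415]
carr BR [ 0.429  -0.0416  0.167 ] [-0.0837 -0.0009]
carr TL [ 0.5306 -0.0087  0.167 ] [0.014  0.0422]
carr TR [ 0.5267 -0.0501  0.167 ] [0.0143 0.0006]
knobtop [ 0.5281 -0.0317  0.328 ] [0.0139 0.0191]
knob side [ 0.5116 -0.0379  0.306 ] [-0.0019  0.0112]
-0.01 [ 0.5113 -0.0592  0.306 ] [array([428.9742, 150.8745]), array([212.9267,  82.2647])]
0 [ 0.5123 -0.0493  0.306 ] [array([408.9901, 149.1064]), array([207.3622,  77.1875])]
0.01 [ 0.5134 -0.0393  0.306 ] [array([389.0128, 147.3386]), array([201.8847,  72.1898])]
```

{"method": "send_rows", "body": {
  "increments": [
    [[0,0,-50],[0,0,0],1],
    [[0,0,-100],[0,0,0],1],
    [[-20,-20,-140],[0,0,-2],1],
    [[-55,-50,-140],[0,0,-4],1],
    [[-90,-80,-140],[0,0,-6],1],
    [[-125,-115,-140],[0,0,-8],1],
    [[-160,-147,-140],[0,0,-10],1],
    [[-195,-179,-140],[0,0,-12],1],
    [[-230,-210,-140],[0,0,-13],1],
    [[-260,-240,-140],[0,0,-13],1]
  ],
  "newtons": 40
}}

```text
clock: 1.1
position: [0.3974, 0.2393, 0.3713]
tool_rot: [-3.142, 0.0, 2.939]
force: [1.0, 0.5, -0.7]
grip_width: 0.0853
finger_force: 0.0
```

```bash
cat > go.py <<'E'
import sys; from h import *
from scipy.spatial.transform import Rotation as Ro
x,y,z,yaw=map(float,sys.argv[1:5]); s=observe()
R=Ro.from_euler("xyz",s["tool_rot"]); T_=Ro.from_euler("xyz",[np.pi,0,yaw])
np.set_printoptions(precision=2,suppress=True)
print(s["clock"],s["position"]*1e3,s["tool_rot"],s["force"],s["grip_width"],s["finger_force"],s["qpos"])
print("shift",1e3*R.inv().apply(np.array([x,y,z])-s["position"]),"turn",np.degrees((R.inv()*T_).as_rotvec()))
E
python3 go.py .514 -.031 .37 2.937
```

```text
1.1 [397.35 239.34 371.26] [-3.14  0.    2.94] [ 0.96  0.53 -0.66] 0.08530447846716063 0.0 [-0.75  0.12  0.1   1.81 -0.01  1.21  0.71]
shift [-168.77 -241.26    1.28] turn [-0.    0.    0.09]
```

{"method": "send_rows", "body": {
  "increments": [
    [[-24,-34,0],[0,0,0],1],
    [[-48,-69,0],[0,0,0],1],
    [[-72,-103,0],[0,0,0],1],
    [[-96,-138,0],[0,0,0],1],
    [[-120,-172,0],[0,0,0],1],
    [[-145,-207,0],[0,0,0],1],
    [[-169,-241,0],[0,0,0],1],
    [[-169,-241,0],[0,0,0],1],
    [[-169,-241,0],[0,0,0],1]
  ]
}}

```text
clock: 2.0
position: [0.5136, -0.0291, 0.3709]
tool_rot: [-3.141, -0.001, 2.937]
force: [0.4, 1.6, 0.2]
grip_width: 0.0851
finger_force: 0.0
```

```bash
python3 go.py .514 -.031 .292 2.937
python3 - <<'E'
import cv2; from h import *
a=grab_frame("side")[130:260,180:320]; b=grab_frame("top")[160:260,200:320]
a=cv2.resize(a,(400,371),interpolation=2); b=cv2.resize(b,(400,333),interpolation=2)
o=np.zeros((371,800,3),np.uint8); o[:,:400]=a; o[:333,400:]=b; cv2.imwrite("pics/p1.png",o)
E
```

```text
2.0 [513.65 -29.13 370.89] [-3.14 -0.    2.94] [0.41 1.61 0.23] 0.08514935060534722 0.0 [-0.33  0.22  0.34  1.7  -0.08  1.23  1.39]
shift [-0.79 -1.73 78.89] turn [-0.02 -0.05 -0.  ]
```

View pics/p1.png

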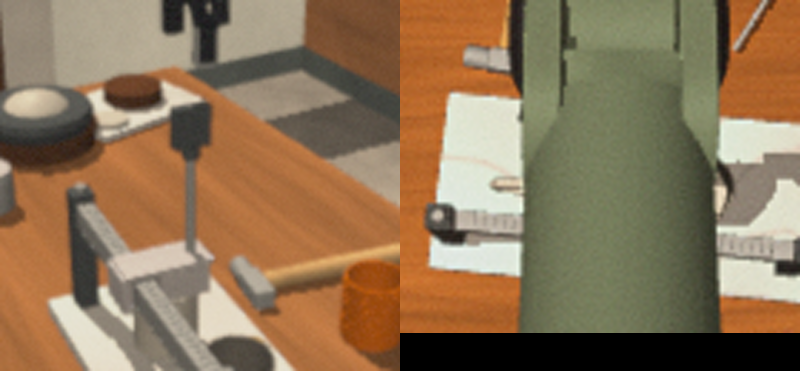

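The fingers (side crop 165–225, bottom 60) hang over the knob (170–210, top 105), so the alignment is good. Descending.

{"method": "send_rows", "body": {
  "increments": [
    [[0,-1,15],[0,0,0],1],
    [[-1,-2,30],[0,0,0],1],
    [[-1,-2,45],[0,0,0],1],
    [[-1,-2,55],[0,0,0],1],
    [[-1,-2,65],[0,0,0],1],
    [[-1,-2,75],[0,0,0],1],
    [[-1,-2,79],[0,0,0],1],
    [[-1,-2,79],[0,0,0],1]
  ]
}}

```text
clock: 2.9
position: [0.5142, -0.0306, 0.2919]
tool_rot: [-3.141, -0.001, 2.939]
force: [0.6, 0.2, 0.5]
grip_width: 0.0856
finger_force: 0.0
```

```bash
python3 go.py .514 -.031 .292 2.937
python3 - <<'E'
import cv2; from h import *
a=grab_frame("side")[140:260,190:320]; cv2.imwrite("pics/p2.png",cv2.resize(a,None,fx=5,fy=5,interpolation=2))
E
```

```text
2.9 [514.2  -30.6  291.94] [-3.14 -0.    2.94] [0.62 0.2  0.46] 0.08555318295444982 0.0 [-0.32  0.29  0.33  1.82 -0.11  1.04  1.42]
shift [ 0.11 -0.43 -0.06] turn [-0.01 -0.03  0.1 ]
```

View pics/p2.png

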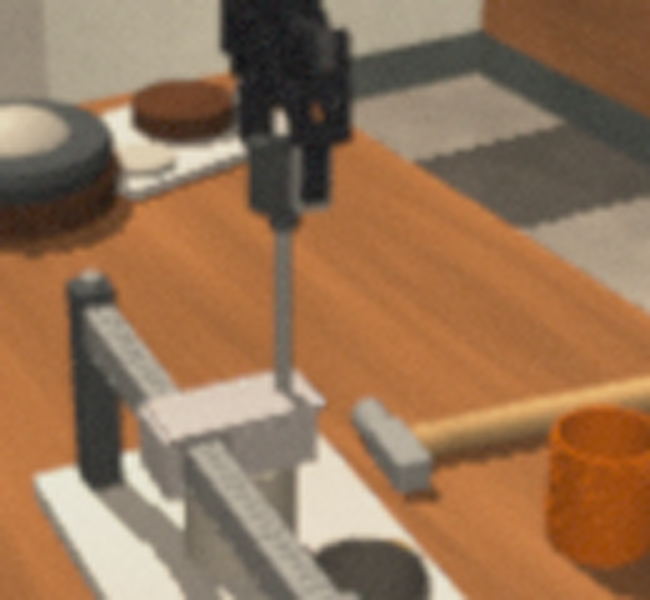

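The knob (crop 248–300, 135–225) lies between the fingers, with one in front at 315 and the other hidden behind. Closing.

{"method": "send_rows", "body": {
  "increments": [
    [[0,0,0],[0,0,0],0],
    [[0,0,0],[0,0,0],-0.4],
    [[0,0,0],[0,0,0],-0.7],
    [[0,0,0],[0,0,0],-1],
    [[0,0,0],[0,0,0],-1],
    [[0,0,0],[0,0,0],-1],
    [[0,0,0],[0,0,0],-1],
    [[0,0,0],[0,0,0],-1]
  ],
  "newtons": 50
}}

```text
clock: 3.75
position: [0.5142, -0.0306, 0.2923]
tool_rot: [3.142, -0.0, 2.939]
force: [-2.9, 1.2, 3.0]
grip_width: 0.0132
finger_force: 53.1
```

```bash
python3 go.py .5042 -.1255 .292 2.937
```

```text
3.75 [514.19 -30.56 292.34] [ 3.14 -0.    2.94] [-2.9   1.16  2.97] 0.013198996923920448 53.06803822517395 [-0.32  0.29  0.33  1.82 -0.11  1.05  1.42]
shift [ -9.34 -95.01   0.33] turn [ 0.   -0.02  0.1 ]
```

{"method": "send_rows", "body": {
  "increments": [
    [[-1,-10,0],[0,0,0],-1],
    [[-2,-22,0],[0,0,0],-1],
    [[-3,-35,0],[0,0,0],-1],
    [[-5,-48,0],[0,0,0],-1],
    [[-6,-61,0],[0,0,0],-1],
    [[-7,-74,0],[0,0,0],-1],
    [[-8,-85,0],[0,0,0],-1],
    [[-9,-92,0],[0,0,0],-1],
    [[-9,-95,0],[0,0,0],-1],
    [[-9,-95,0],[0,0,0],-1]
  ]
}}

```text
clock: 4.75
position: [0.5039, -0.1261, 0.2923]
tool_rot: [-3.141, 0.0, 2.938]
force: [-3.9, -1.5, 3.3]
grip_width: 0.0135
finger_force: 53.1
```

```bash
python3 go.py .5042 -.1255 .292 2.937
python3 - <<'E'
import cv2; from h import *
a=grab_frame("side")[140:310,190:330]; b=grab_frame("top")[175:265,200:335]
a=cv2.resize(a,(412,500),interpolation=2); b=cv2.resize(b,(388,259),interpolation=2)
o=np.zeros((500,800,3),np.uint8); o[:,:412]=a; o[:259,412:]=b; cv2.imwrite("pics/p3.png",o)
E
```

```text
4.75 [ 503.91 -126.08  292.29] [-3.14  0.    2.94] [-3.91 -1.46  3.33] 0.01346217797281122 53.09750497341156 [-0.16  0.3   0.37  1.81 -0.12  1.05  1.62]
shift [-0.17  0.63  0.29] turn [-0.03  0.    0.06]
```

View pics/p3.png

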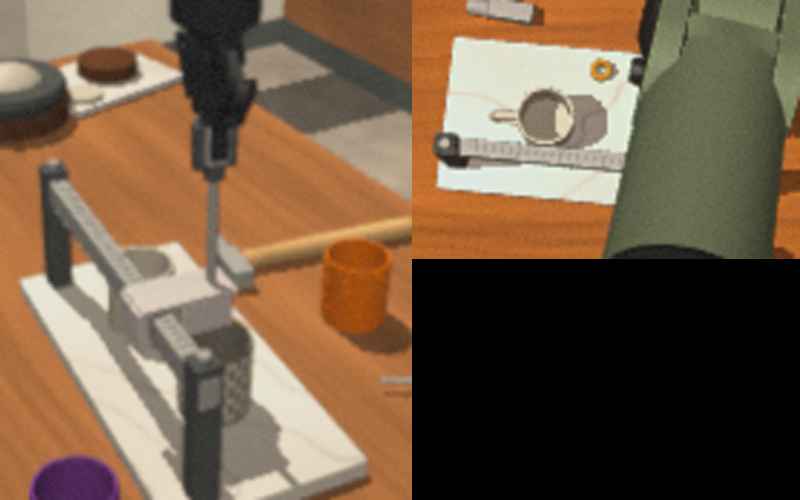

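Run:
```python
from h import *
s=2.943; f=lambda X:(proj("side",X)-[190,140]+.5)*s-.5
print("rod@carriage top",f([.504,-.126,.167]),"knob",f([.504,-.126,.306]))
t=np.linspace(0,2*np.pi,72)
for cy in(-.12,-.125,-.13,-.135):
  q=f(np.c_[.505+.037*np.cos(t),cy+.037*np.sin(t),0*t+.1]); b=f(np.c_[.505+.037*np.cos(t),cy+.037*np.sin(t),0*t+.02]); print(cy,"rim x",q[:,0].min(),q[:,0].max(),"y",q[:,1].min(),q[:,1].max(),"base ymax",b[:,1].max(),"xmax",b[:,0].max())
```

```text
rod@carriage top [[208.99449428 279.65425001]] knob [[212.02639784 143.86026647]]
-0.12 rim x 166.11568298172259 244.23085787552588 y 312.50304792891455 359.63751658172254 base ymax 426.76378874831937 xmax 241.45358222950566
-0.125 rim x 168.80675482081492 247.20559807908666 y 315.0844051168659 362.555445084928 base ymax 429.8086631257906 xmax 244.31277009207875
-0.13 rim x 171.51705006866877 250.20147937833042 y 317.68349832435695 365.4946126042331 base ymax 432.8747463162395 xmax 247.19149348695632
-0.135 rim x 174.24676829643658 253.21871908847606 y 320.30050435275393 368.4552427784151 base ymax 435.96225100413955 xmax 250.089944732375
```

The carriage stands over the beaker in the side view (rod at crop 212,283; rim 178–253), within a few mm of centre. Lowering to just above the shallowest possible bottom.

{"method": "send_rows", "body": {
  "increments": [
    [[0,0,8],[0,0,0],-1],
    [[0,0,18],[0,0,0],-1],
    [[0,0,28],[0,0,0],-1],
    [[0,0,38],[0,0,0],-1],
    [[0,0,46],[0,0,0],-1],
    [[0,0,50],[0,0,0],-1],
    [[0,0,50],[0,0,0],-1],
    [[0,0,50],[0,0,0],-1]
  ]
}}

```text
clock: 5.65
position: [0.5039, -0.1254, 0.2424]
tool_rot: [3.141, -0.0, 2.939]
force: [-4.4, 1.4, 3.7]
grip_width: 0.0133
finger_force: 53.2
```

{"method": "send_rows", "body": {
  "increments": [
    [[0,0,1],[0,0,0],-1],
    [[0,0,2],[0,0,0],-1],
    [[0,0,3],[0,0,0],-1],
    [[0,0,4],[0,0,0],-1],
    [[0,0,4],[0,0,0],-1],
    [[0,0,4],[0,0,0],-1]
  ]
}}

```text
clock: 6.25
position: [0.504, -0.1255, 0.2383]
tool_rot: [-3.142, -0.0, 2.939]
force: [-4.5, 2.4, 2.1]
grip_width: 0.0133
finger_force: 53.2
```

{"method": "send_rows", "body": {
  "increments": [
    [[0,0,1],[0,0,0],-1],
    [[0,0,2],[0,0,0],-1],
    [[0,0,3],[0,0,0],-1],
    [[0,0,3],[0,0,0],-1],
    [[0,0,3],[0,0,0],-1]
  ]
}}

```text
clock: 6.75
position: [0.504, -0.1255, 0.2353]
tool_rot: [-3.142, -0.0, 2.939]
force: [-4.1, 1.8, 2.9]
grip_width: 0.0133
finger_force: 53.2
```

{"method": "send_rows", "body": {
  "increments": [
    [[0,0,1],[0,0,0],-1],
    [[0,0,2],[0,0,0],-1],
    [[0,0,3],[0,0,0],-1],
    [[0,0,3],[0,0,0],-1],
    [[0,0,3],[0,0,0],-1]
  ]
}}

```text
clock: 7.25
position: [0.504, -0.1255, 0.2323]
tool_rot: [-3.142, -0.0, 2.939]
force: [-5.0, 0.8, 4.3]
grip_width: 0.0134
finger_force: 53.2
```

{"method": "send_rows", "body": {
  "increments": [
    [[0,0,1],[0,0,0],-1],
    [[0,0,2],[0,0,0],-1],
    [[0,0,2],[0,0,0],-1],
    [[0,0,2],[0,0,0],-1]
  ]
}}

```text
clock: 7.65
position: [0.504, -0.1255, 0.2304]
tool_rot: [-3.142, 0.0, 2.939]
force: [-4.3, 1.6, 2.9]
grip_width: 0.0132
finger_force: 53.2
```

{"method": "send_rows", "body": {
  "increments": [
    [[0,0,1],[0,0,0],-1],
    [[0,0,2],[0,0,0],-1],
    [[0,0,3],[0,0,0],-1],
    [[0,0,3],[0,0,0],-1]
  ]
}}

```text
clock: 8.05
position: [0.504, -0.1255, 0.2273]
tool_rot: [-3.142, -0.0, 2.939]
force: [-5.1, 1.2, 3.8]
grip_width: 0.0135
finger_force: 53.2
```

{"method": "send_rows", "body": {
  "increments": [
    [[0,0,1],[0,0,0],-1],
    [[0,0,2],[0,0,0],-1],
    [[0,0,3],[0,0,0],-1],
    [[0,0,3],[0,0,0],-1]
  ]
}}

```text
clock: 8.45
position: [0.504, -0.1256, 0.2246]
tool_rot: [3.142, 0.0, 2.939]
force: [-5.6, 1.4, 9.5]
grip_width: 0.0134
finger_force: 53.8
```

{"method": "send_rows", "body": {
  "increments": [
    [[0,0,0],[0,0,0],-1],
    [[0,0,0],[0,0,0],-1]
  ]
}}

```text
clock: 8.65
position: [0.504, -0.1256, 0.2246]
tool_rot: [3.142, 0.0, 2.939]
force: [-6.5, 2.2, 9.0]
grip_width: 0.0135
finger_force: 53.8
```

Contact is about 5 N, with the foot at about 49 mm (within 28–58). Turning clockwise (+z tool) in stages, watching forces.

{"method": "send_rows", "body": {
  "increments": [
    [[0,0,0],[0,0,4],-1],
    [[0,0,0],[0,0,8],-1],
    [[0,0,0],[0,0,12],-1],
    [[0,0,0],[0,0,16],-1],
    [[0,0,0],[0,0,20],-1],
    [[0,0,0],[0,0,20],-1]
  ]
}}

```text
clock: 9.25
position: [0.5042, -0.1252, 0.2247]
tool_rot: [3.141, 0.0, 2.587]
force: [-5.4, 4.5, 9.5]
grip_width: 0.0132
finger_force: 53.9
```

```bash
python3 -c "
from h import *
s=observe();print(s['moment'],s['force'],s['qpos'])"
```

```text
[ 0.86752818  1.16685778 -0.13160284] [-5.39309299  4.4938564   9.45389153] [-0.19963572  0.39079863  0.43325742  1.90047214 -0.20726426  0.89345675
  1.35185835]
```

Forces are small. Continuing.

{"method": "send_rows", "body": {
  "increments": [
    [[0,0,0],[0,0,4],-1],
    [[0,0,0],[0,0,8],-1],
    [[0,0,0],[0,0,12],-1],
    [[0,0,0],[0,0,16],-1],
    [[0,0,0],[0,0,20],-1],
    [[0,0,0],[0,0,20],-1]
  ]
}}

```text
clock: 9.85
position: [0.5046, -0.1251, 0.2247]
tool_rot: [3.141, 0.0, 2.238]
force: [-3.7, 4.5, 9.2]
grip_width: 0.0133
finger_force: 53.9
```

{"method": "send_rows", "body": {
  "increments": [
    [[0,0,0],[0,0,4],-1],
    [[0,0,0],[0,0,8],-1],
    [[0,0,0],[0,0,12],-1],
    [[0,0,0],[0,0,16],-1],
    [[0,0,0],[0,0,20],-1],
    [[0,0,0],[0,0,20],-1]
  ]
}}

```text
clock: 10.45
position: [0.505, -0.1251, 0.2248]
tool_rot: [3.14, 0.001, 1.889]
force: [-1.1, 4.1, 7.6]
grip_width: 0.0136
finger_force: 53.7
```

```bash
python3 -c "
from h import *
s=observe();print(s['moment'],s['force'],s['qpos'])"
```

```text
[ 0.9086402   0.03948068 -0.05699887] [-1.06150908  4.07252227  7.64526254] [-0.32709182  0.42301234  0.6120433   1.90539933 -0.30537607  0.90426792
  0.75289994]
```

{"method": "send_rows", "body": {
  "increments": [
    [[0,0,0],[0,0,3],-1],
    [[0,0,0],[0,0,6],-1],
    [[0,0,0],[0,0,9],-1],
    [[0,0,0],[0,0,11],-1],
    [[0,0,0],[0,0,11],-1],
    [[0,0,0],[0,0,11],-1]
  ]
}}

```text
clock: 11.05
position: [0.5053, -0.1252, 0.2249]
tool_rot: [3.139, 0.0, 1.7]
force: [2.4, 3.6, 5.6]
grip_width: 0.0133
finger_force: 53.4
```

```bash
python3 -c "
from h import *
s=observe();print(s['moment'],s['force'],s['tool_rot'])"
```

```text
[ 0.89124237 -0.41829178 -0.05289548] [2.42405699 3.61303789 5.62333737] [3.13895904e+00 4.42518010e-04 1.70009161e+00]
```

{"method": "send_rows", "body": {
  "increments": [
    [[0,0,0],[0,0,2],-1],
    [[0,0,0],[0,0,4],-1],
    [[0,0,0],[0,0,4],-1]
  ]
}}

```text
clock: 11.35
position: [0.5054, -0.1252, 0.2249]
tool_rot: [3.139, 0.001, 1.63]
force: [2.2, 3.3, 6.6]
grip_width: 0.0134
finger_force: 63.6
```

```bash
python3 -c "
from h import *
s=observe();print(s['moment'],s['force'],s['tool_rot'])
import cv2
a=grab_frame('side')[170:250,220:300]; cv2.imwrite('pics/p4.png',cv2.resize(a,None,fx=7,fy=7,interpolation=2))"
```

```text
[ 0.69503555 -0.42936911  1.06161077] [2.19459235 3.33972729 6.57941124] [3.13887325e+00 6.55511470e-04 1.63034665e+00]
```

View pics/p4.png

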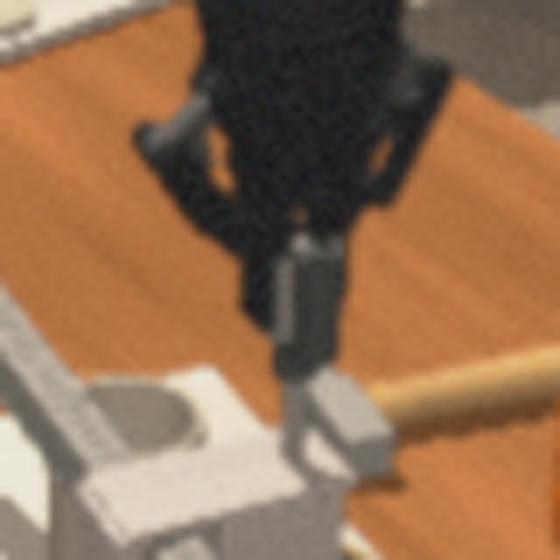

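The moment has jumped to 1.06 Nm, so the knob is at its stop. In the picture it is still gripped above the carriage (crop 310,310). Relieving 2° of wind-up, releasing and rising.

{"method": "send_rows", "body": {
  "increments": [
    [[0,0,0],[0,0,-2],-1],
    [[0,0,0],[0,0,-2],-1],
    [[0,0,0],[0,0,-2],-0.6],
    [[0,0,0],[0,0,-2],-0.2],
    [[0,0,0],[0,0,-2],0.3],
    [[0,0,0],[0,0,-2],0.3],
    [[0,0,0],[0,0,-2],0.3]
  ]
}}

```text
clock: 12.1
position: [0.504, -0.1256, 0.2243]
tool_rot: [-3.142, 0.0, 1.664]
force: [-0.9, 0.0, -0.0]
grip_width: 0.0555
finger_force: 0.0
```

{"method": "send_rows", "body": {
  "increments": [
    [[0,0,-5],[0,0,-2],0.3],
    [[0,0,-20],[0,0,-2],0.3],
    [[0,0,-40],[0,0,-2],0.3],
    [[0,0,-70],[0,0,-2],0.3],
    [[0,0,-100],[0,0,-2],0.3],
    [[0,0,-130],[0,0,-2],0.3],
    [[0,0,-150],[0,0,-2],0.3],
    [[0,0,-150],[0,0,-2],0.3]
  ]
}}

```text
clock: 12.9
position: [0.5047, -0.126, 0.377]
tool_rot: [3.138, 0.001, 1.701]
force: [0.7, -1.4, -0.3]
grip_width: 0.0556
finger_force: 0.0
```

```bash
python3 -c "
from h import *
import cv2
f=lambda X:((proj('side',X)-[190,150]+.5)*4-.5).round()
a=grab_frame('side')[150:290,190:320]; cv2.imwrite('pics/p5.png',cv2.resize(a,None,fx=4,fy=4,interpolation=2))
for z in(.238,.244,.25,.306):print(z,f([.505,-.1255,z]))"
```

```text
0.238 [[287. 248.]]
0.244 [[287. 240.]]
0.25 [[288. 232.]]
0.306 [[289. 155.]]
```

View pics/p5.png

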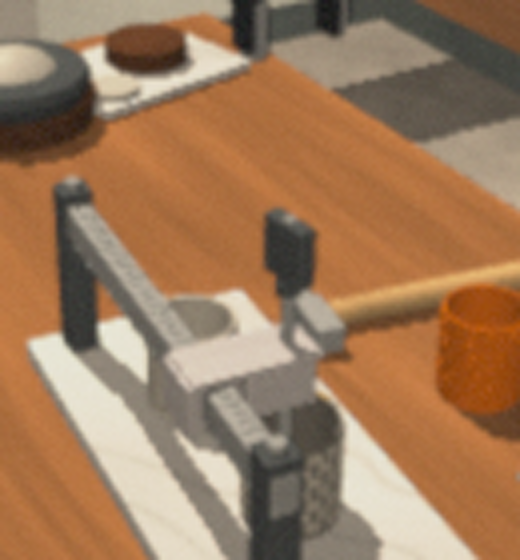

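After release the knob (crop 290,250) is still at about 0.24 m, turned, with the rod down in the beaker. Nothing is touching it, so I'm handing in.

```bash
python3 -c "
from workcell import *
print(job_done())"
```

```text
the job is handed in; nothing more can be done
None
```

I slid the probe over the woven beaker, lowered it to its inside bottom with about 5 N of contact (inferred from the wrist force), turned the knob clockwise to its stop and let go; the probe held its depth, and I handed the job in at about 13 s.

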